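Dock the batch-day counter and set its ratcheted drum back to 2

TASK

The storage jar was refilled two days ago, so its day counter must go back to 2. First set the counter down flat in its wooden tray, window to the same side as the tray's wide end; then flip its ratchet pawl off, turn the knob backward (clockwise from above) until 2 stands in the middle of the window, let go, and flip the pawl fully back on so that 2 stays in the window. Do not knock the jar, mug, salt, pepper, tin or lemon about.

Things in the scene. Friction and masses are not known exactly. Their poses are not given: they have to be found in the camera images.
- counter_seat (a point): Day counter (loose, 0.6 kg): middle of its underside. +x from window end to rear, +y left (seen by one facing the window), z up. Grey metal T-shaped base 14 mm thick: wide front part x -104..+8, 112 wide; rear part x 8..96, 76 wide. A sloping eight-sided hood on the front part is open towards -x: the window. Offsets (mm): drum axis (-48,0), handle (36,0), pawl pivot (-11,-44).
- counter_handle (a point): Gripping middle of the counter's upright handle plate, 70 mm above the underside; axes as counter_seat. Plate 44 mm long (x), 16 mm thick (y), from the base up to 88 mm; it stands near the centre of mass.
- counter_knob (a point): Grip point of the drum's black knob, on the drum axis 74 mm above the underside; axes as counter_seat (not turning with the knob). The knob is an upright bar 14 mm thick, 50 mm long, 56 to 88 mm above the underside; at drum angle q its length lies along counter x turned q counter-clockwise from above. Below it (to 50 mm) the toothed wheel, 52 mm across.
- drum (a joint): Drum and knob angle, rad, growing counter-clockwise from above. Number n (0 to 7, on the sloping white drum) is in the window's middle at n*0.7854; 2 at 1.571. End stops -0.2 and 5.7. Starts 2.9 to 4.4. Friction 0.06 N m, stays where left. Pawl on: turns only counter-clockwise (numbers growing; up to 0.27 rad of play back). Pawl off: both ways.
- pawl (a joint): Pawl lever angle, rad, growing clockwise from above: 0 = on (nose in the teeth, at its stop), 0.6 = fully off (other stop); nose clear of the teeth above 0.2. Friction 0.05 N m, stays where left. Starts on.
- pawl_tab (a point): Middle of the pawl lever's upright round thumb pin, 12 mm dia, 49 to 81 mm above the counter's underside, this point at 65. It swings on a 40 mm radius about the pawl pivot: pawl on, it is at (15,-75) mm in the counter's frame; turned off it goes clockwise from above to (-7,-84) at 0.6.
- dock_seat (a point): Middle of the floor of the counter's tray, 5 mm above the worktop. Light wooden tray fixed to the worktop, rim 8 mm above its floor, T-shaped like the counter's base with 4 mm to spare all round; wide end towards its -x. The counter is home when counter_seat lies on dock_seat, x axes alike.
- jar: Bystander: tall square-shouldered glass storage jar with a lid, 99x99x147 (mm); origin under its centre, on the worktop. Leave it where it is.
- mug: Bystander: plain mug, 79 wide, 109 over the handle, 89 high (mm); origin under its centre, on the worktop. Leave it where it is.
- salt: Bystander: salt shaker, 44 dia, 90 high (mm); origin under its centre, on the worktop. Leave it where it is.
- pepper: Bystander: wooden pepper mill, 58 dia, 170 high (mm); origin under its centre, on the worktop. Leave it where it is.
- tin: Bystander: wide food tin, 75 dia, 58 high (mm); origin under its centre, on the worktop. Leave it where it is.
- lemon: Bystander: a lemon, 72x57x58 (mm); origin under its centre, on the worktop. Leave it where it is.
- counter: The whole counter, as counter_seat (same origin and axes).

How it is judged:
By the outcome, as a careful person would: the job done as asked, in the order asked, and still so for the second after the job is handed in, with the robot touching nothing.
It also fails if it takes over 72 s, if anything falls off the work surface, if the arm or the gripper's body presses on something with over 40 N, if the wrist force passes 120 N, or if a joint passes its speed limit or range.

ROBOT

A 6-joint arm with a two-finger parallel gripper is mounted at the origin on a cart in front of the work surface, level with it; the furniture and walls round the work are solid. World frame = base frame: x ahead of the robot, y to its left, z up, the work surface at z = 0. Lengths are in m, angles in rad, forces in N, time in s.
With the tool pointing down it reaches from about 0.35 to 0.775 m from the base axis. Payload 5.5 kg.
Tool frame: the origin (TCP) lies at the very end of the fingers, on their centre line; the grasp point (between the pads) lies 19 mm behind it; z points along the fingers, y is the line along which they close (so a half turn about z gives the same grasp; the last joint's range is limited). The gripper opens to 85 mm and grips with 20 to 120 N. Pads are 22 mm wide; open, the fingers measure 114 mm over their backs; the gripper's body (76 mm by 85 mm) begins 54 mm behind the grasp point. The pads swing forward as they close: fully open they stand 13 mm farther back than shut.
Start: joints at [1.076, 0.313, 0.046, 1.304, 0, 1.431], TCP at [0.2, 0.539, 0.196] pointing down, gripper open.
Joint ranges: [-2.76, 2.76], [-0.86, 1.69], [-1.03, 1.26], [-2.2, 2.34], [-1.47, 1.5], [-3.14, 3.14]. Speed limits (rad/s): [2.57, 2.57, 3.14, 3.14, 3.14, 3.14].

INTERFACE

Orientations are given as a unit quaternion [w, x, y, z].
In Python, from workcell import env gives the robot as it stands. The module is installed in compiled form; this text tells all that it offers.
- The arm moves only by the tool jog_arm, never from a script. Its arguments are lists of equal length, an entry for each row: "gripper": the opening, from 0 (shut) to 1 (fully open); "offset": the shift along the world's x, y, z in cm, a list of three; "twist": the turn about the world's z in degrees. In form: {"gripper": [gripper, ...], "offset": [[dx, dy, dz], ...], "twist": [twist, ...]}. A call has exactly 8 rows; each row is the pose to reach, as a shift and turn from the pose commanded when the call began; what a row does not reach only later rows make up. A row lasts 1/8 s, in which the tool goes at most 62.5 mm and 10.7 degrees, less where a joint would pass 70% of its speed; a pose out of reach is approached as far as the arm can. A call with a gripper value outside its range is refused whole. The fingers move at their own pace and stop on an object; "squeeze" is the grip in N (left out, the last holds). Time passes only in rows, so rows that repeat a pose let the fingers close, or fill a call up. It gives the time, the measured TCP pose, the force, the opening and the grip force at its end, in the units of the state.
- env.get_state(): the state, without advancing time (a new reading comes with each control period).
- env.read_camera(name): name is "scene" or "top" or "wrist"; returns a dict with "image" (384x512x3 uint8, red, green, blue), "z_map" (384x512 float32, m along the optical axis (not along the pixel's ray), 0 where there is no reading), "fovy" (degrees; the focal length in pixels is half the picture's height over the tangent of half this angle, whatever the lens; pixels are square), "cx", "cy" (the principal point, pixels), "cam_to_world" (4x4, takes a point from camera to world coordinates). Camera axes: x right, y up, looking along -z (the intrinsics and any distortion apply to the point x, -y, -z); pixel columns grow to the right and rows downward; lengths in m; the calibration is good to about 2 mm. A picture is of the moment at which its call begins.
- env.hand_in(): hands the job in; it is judged then, once.
The state is a dict: "clock": time; "joint_pos": joint angles; "qvel": joint speeds; "tau": joint torques, N m; "tcp_pos": TCP position; "orientation": TCP orientation; "wrist_force": force on the tool from outside, world axes, zero at the start; "ft_torque": the same for the moment, N m; "finger_gap": finger opening in m; "grip_force": force on a finger pad.
Only numpy, scipy, OpenCV 4.12 (cv2) and the standard library are available. Lean on these libraries where they do the work, as an engineer would, in place of code of your own. Each camera call takes 0.05 s, during which the arm holds its last target. There are 200 camera calls.

## Working session

There is one attempt and no reset: what is moved stays moved. The work goes in short steps, Python scripts to look and compute and a tool call to move; the robot and the scene stay as the last step left them, time stands still between calls to the robot, and variables do not carry over. Pictures are saved under pics/ and viewed, at most 10 in all, crops included, and the job is handed in when it is done.

Besides the shell and the picture viewer there is one more tool, called after ">>>" as a command line: name --pt "numbers of a row" for each row, then --argument value for the rest. jog_arm: Moves the arm, as the interface text tells. Its arguments: {"type":"object","properties":{"gripper":{"type":"array"},"offset":{"type":"array"},"twist":{"type":"array"},"squeeze":{"type":"number"}},"required":["gripper","offset","twist"]}

```bash
mkdir -p pics
cat > h.py <<'E'
import numpy as np, cv2
from workcell import env
def shot(n):
    r=env.read_camera(n); im=cv2.cvtColor(r['image'],cv2.COLOR_RGB2BGR)
    return r,im
def world(r):
    z=r['z_map']; H,W=z.shape; f=H/2/np.tan(np.radians(r['fovy'])/2)
    u,v=np.meshgrid(np.arange(W),np.arange(H))
    p=np.stack([(u-r['cx'])/f*z,-(v-r['cy'])/f*z,-z,np.ones_like(z)],-1)
    return (p@r['cam_to_world'].T)[...,:3]
E
python3 - <<'E'
from h import *
s=env.get_state(); print(s)
a=[]
for n in ('top','scene'):
    r,im=shot(n); np.savez(f'{n}0.npz',**{k:r[k] for k in r}); print(n,{k:r[k] for k in r if k not in('image','z_map')}); cv2.imwrite(f'pics/{n}0.png',cv2.resize(im,(800,600)) )
E
```

```text
{'clock': 0.0, 'joint_pos': array([1.07634817e+00, 3.13971000e-01, 4.49748791e-02, 1.30360432e+00,
       3.52073894e-05, 1.43117834e+00]), 'qvel': array([ 9.75183837e-04, -1.12131806e-03, -8.84991093e-06,  1.43819570e-04,
        6.62561941e-04, -4.91172881e-04]), 'tau': array([-5.74960141e-04, -4.80625999e+01,  2.98529506e+01,  1.92844821e-02,
       -2.02030251e-04,  1.91221929e-06]), 'tcp_pos': array([0.19950464, 0.53866626, 0.19552398]), 'orientation': array([-2.97941750e-04,  1.76485772e-01,  9.84302778e-01, -8.51614961e-04]), 'wrist_force': array([-0.05925328,  0.24529167,  0.02410704]), 'ft_torque': array([ 0.00920888, -0.00207095,  0.05248729]), 'grip_force': 0.0, 'finger_gap': 0.08514842705897553}
top {'fovy': 47.326904008438355, 'cx': 252.83397377075323, 'cy': 197.46838519322978, 'cam_to_world': array([[ 0.00483318,  0.99898268, -0.04483568,  0.56214795],
       [-0.99995095,  0.00444055, -0.00885264,  0.27730294],
       [-0.00864454,  0.04487627,  0.99895515,  1.13999223],
       [ 0.        ,  0.        ,  0.        ,  1.        ]])}
scene {'fovy': 57.14458719482987, 'cx': 253.4636857651941, 'cy': 192.33366429652025, 'cam_to_world': array([[ 0.64494325,  0.52559917, -0.55479159,  0.14009476],
       [-0.76416413,  0.43395655, -0.47721577, -0.11519028],
       [-0.01006877,  0.73172893,  0.68152138,  0.65815898],
       [ 0.        ,  0.        ,  0.        ,  1.        ]])}
```

View pics/top0.png

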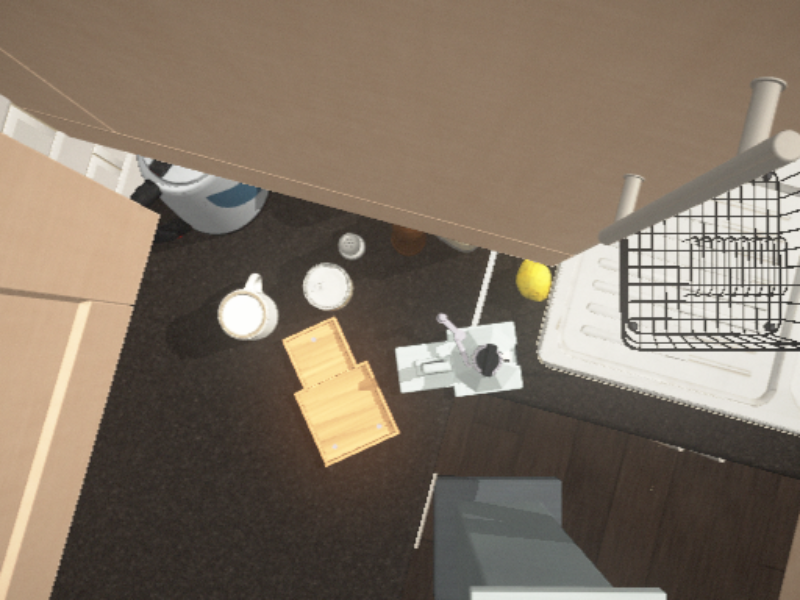

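View pics/scene0.png

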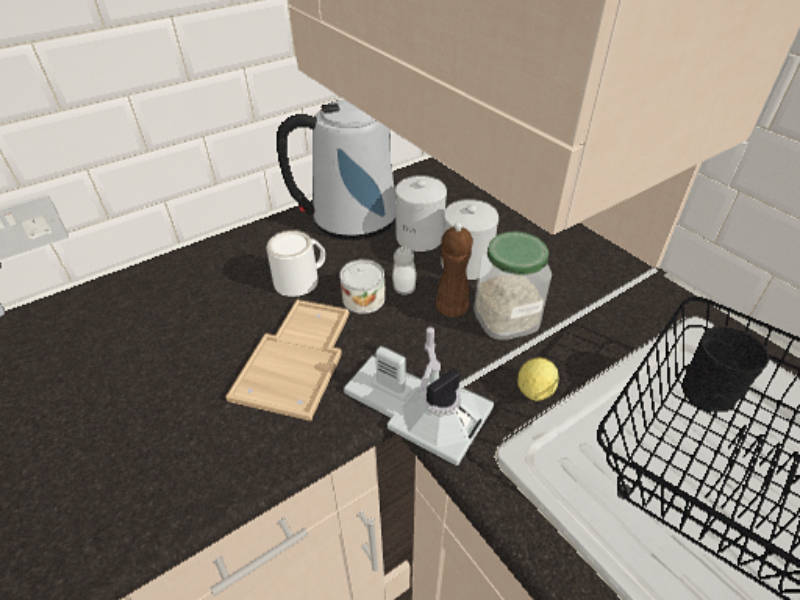

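```bash
cat > fit.py <<'E'
from h import *
from scipy.optimize import differential_evolution as de
def inT(q,d):
    x,y=q[:,0],q[:,1]
    return ((x>-.104-d)&(x<.008+d)&(abs(y)<.056+d))|((x>=.008-d)&(x<.096+d)&(abs(y)<.038+d))
def fitT(pts,d=None):
    """T pose (x,y,yaw[,border]) best covering an xy point set (1.5 mm grid IoU)"""
    g=.0015; c=pts.mean(0); lo=c-.2
    m=np.zeros((267,267),np.uint8); ij=((pts-lo)/g).astype(int)
    ij=ij[((ij>=0)&(ij<267)).all(1)]; m[ij[:,0],ij[:,1]]=1
    m=cv2.morphologyEx(m,cv2.MORPH_CLOSE,np.ones((5,5))).ravel()>0
    G=np.stack(np.meshgrid(*[np.arange(267)*g+g/2]*2,indexing='ij'),-1).reshape(-1,2)+lo
    def cost(p):
        C,S=np.cos(p[2]),np.sin(p[2]); e=G-p[:2]
        t=inT(np.stack([e[:,0]*C+e[:,1]*S,-e[:,0]*S+e[:,1]*C],1),d if d is not None else p[3])
        return -(t&m).sum()/(t|m).sum()
    b=[(c[0]-.05,c[0]+.05),(c[1]-.05,c[1]+.05),(-np.pi,np.pi)]+([(0,.02)] if d is None else [])
    r=de(cost,b,seed=1,popsize=20,maxiter=120,tol=1e-6); return r.x,r.fun
E
python3 - <<'E'
from fit import *
r=dict(np.load('top0.npz')); w=world(r); im=r['image']; hsv=cv2.cvtColor(im,cv2.COLOR_RGB2HSV)
u,v=np.meshgrid(np.arange(512),np.arange(384)); box=lambda a,b,c,d:(u>a*.64)&(u<c*.64)&(v>b*.64)&(v<d*.64)
t=box(275,312,402,470)&(hsv[...,1]>70)&(hsv[...,2]>90)&(w[...,2]<.03)
c=box(385,310,530,400)&(w[...,2]>.007)&(w[...,2]<.12)
print('tray z',np.percentile(w[t][:,2],[5,50,95]),'ctr z',np.percentile(w[c][:,2],[5,25,50]))
for n,m,d in(('tray',t,None),('counter',c,0)):
    p,f=fitT(w[m][:,:2],d); print(n,p,np.degrees(p[2]),f)
b=[('mug',(210,270,285,350)),('tin',(295,258,360,315)),('salt',(333,230,368,262)),('lemon',(510,255,555,305))]
for n,q in b:
    m=box(*q)&(w[...,2]>.02); print(n,w[m].mean(0),w[m].max(0),w[m].min(0))
s=dict(np.load('scene0.npz')); ws=world(s); p=[(457,240),(520,255),(430,335),(443,390),(390,360),(640,150),(570,220),(290,40)]
for a,b in p: print((a,b),ws[int(b*.64),int(a*.64)].round(3))
z=w[...,2]; print('cabinet z',z[60,300],z[130,250])
E
```

```text
tray z [0.00014939 0.00592265 0.01411239] ctr z [0.01161977 0.01459648 0.01898922]
tray [0.48688591 0.38457405 0.42931733 0.01371437] 24.598070803550698 -0.8950568140696243
counter [0.52482781 0.19020445 1.70790866] 97.85595814860943 -0.9548431575318855
mug [0.60281388 0.51373244 0.09607696] [0.66739707 0.56110156 1.13999223] [0.5613263  0.27730294 0.02001774]
tin [0.64528878 0.39488381 0.06508073] [0.69174212 0.4332784  1.13999223] [0.56214795 0.27730294 0.02420897]
salt [0.70609189 0.35668268 0.08599878] [0.7319323  0.38080295 1.13999223] [0.56214795 0.27730294 0.02976815]
lemon [0.65774255 0.07490042 0.09683652] [0.69225653 0.27730294 1.13999223] [0.56214795 0.03812151 0.02574997]
(457, 240) [0.716 0.257 0.152]
(520, 255) [0.75  0.167 0.146]
(430, 335) [0.589 0.207 0.077]
(443, 390) [0.52  0.134 0.079]
(390, 360) [0.509 0.216 0.086]
(640, 150) [0.777 0.052 0.343]
(570, 220) [0.675 0.078 0.289]
(290, 40) [0.811 0.706 0.33 ]
cabinet z 0.7702993839069476 0.4058861127002873
```

>>> jog_arm --gripper '[0.7, 0.7, 0.7, 0.7, 0.7, 0.7, 0.7, 0.7]' --pt "4 -4 0" --pt "8 -8 1" --pt "12 -12 1" --pt "16 -16 1" --pt "20 -20 1" --pt "24 -23.5 1" --pt "28 -27.5 0" --pt "32 -31.3 0" --twist '[10, 20, 30, 40, 50, 60, 70, 80]' --squeeze 60

```text
clock: 1.1
tcp_pos: [0.5193, 0.2257, 0.1954]
orientation: [-0.001, -0.498, 0.867, 0.0]
wrist_force: [0.2, 0.4, 0.1]
finger_gap: 0.0599
grip_force: 0.0
```

>>> jog_arm --gripper '[0.7, 0.7, 0.7, 0.7, 0.7, 0.7, 0.7, 0.7]' --pt "0 0 0" --pt "0 0 0" --pt "0 0 0" --pt "0 0 0" --pt "0 0 0" --pt "0 0 0" --pt "0 0 0" --pt "0 0 0" --twist '[10, 20, 30, 38.2, 38.2, 38.2, 38.2, 38.2]'

```text
clock: 2.1
tcp_pos: [0.5188, 0.2273, 0.1964]
orientation: [0.0, 0.752, -0.659, -0.0]
wrist_force: [-0.2, -0.0, -0.1]
finger_gap: 0.0596
grip_force: 0.0
```

Run:
```python
from fit import *
s=env.get_state(); print(s['clock'],s['joint_pos'].round(3),s['tcp_pos'],s['orientation'].round(4))
r,im=shot('wrist'); np.savez('w1.npz',**r); cv2.imwrite('pics/w1.png',cv2.resize(im,(800,600))); print(r['cam_to_world'].round(3),r['fovy'])
```

```text
2.1 [ 0.271  0.296  0.023  1.297  0.    -1.432] [0.51877202 0.22730478 0.19642141] [ 1.000e-04  7.523e-01 -6.588e-01 -1.000e-04]
[[-0.991  0.127  0.036  0.528]
 [-0.132 -0.954 -0.269  0.158]
 [ 0.    -0.272  0.962  0.373]
 [ 0.     0.     0.     1.   ]] 59.20660464149558
```

View pics/w1.png

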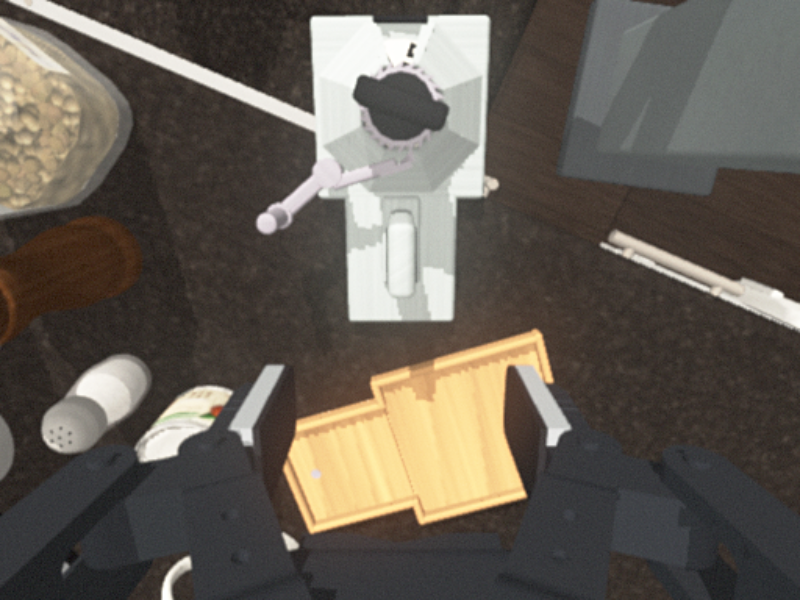

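Run:
```python
from fit import *
r=dict(np.load('w1.npz')); w=world(r); u,v=np.meshgrid(np.arange(512),np.arange(384))
box=lambda a,b,c,d:(u>a*.64)&(u<c*.64)&(v>b*.64)&(v<d*.64)
c=box(305,8,495,330)&(w[...,2]>.008)&(w[...,2]<.1)
p,f=fitT(w[c][:,:2],0); print(p,np.degrees(p[2]),f)
print('base z',np.median(w[box(355,290,380,315)][:,2]))
def loc(q): 
    C,S=np.cos(p[2]),np.sin(p[2]); return (q-p[:2])@np.array([[C,-S],[S,C]])
h=w[box(370,200,430,310)&(w[...,2]>.082)&(w[...,2]<.1)]; print('handle',(h[:,:2].min(0)+h[:,:2].max(0))/2,h[:,:2].mean(0),loc(h[:,:2]).min(0),loc(h[:,:2]).max(0),h[:,2].mean())
k=w[box(345,60,460,150)&(w[...,2]>.078)&(w[...,2]<.1)]; e=cv2.minAreaRect((loc(k[:,:2])*1000).astype(np.float32)); print('knob',e)
```

```text
[0.52387692 0.1842206  1.70590793] 97.74132456299748 -0.9672359707215058
base z 0.013175026868787104
handle [0.5190556  0.21990283] [0.51923303 0.21903222] [ 0.01454078 -0.00766597] [0.05722532 0.00746018] 0.08623169656784858
knob ((-47.59462356567383, -0.21275711059570312), (49.89418411254883, 14.135087966918945), 71.51373291015625)
```

Run:
```python
from fit import *
u,v=np.meshgrid(np.arange(512),np.arange(384)); box=lambda a,b,c,d:(u>a*.64)&(u<c*.64)&(v>b*.64)&(v<d*.64)
for n,H,K,T in (('top0',(405,350,455,385),(465,335,515,385),(275,312,402,470)),('w1',(370,200,430,310),(345,60,460,150),(280,325,560,535)),('scene0',(372,340,412,395),(420,365,465,415),(220,295,355,420))):
    r=dict(np.load(n+'.npz')); w=world(r); z=w[...,2]; hsv=cv2.cvtColor(r['image'],cv2.COLOR_RGB2HSV)
    for B in (H,K):
        q=w[box(*B)&(z>.08)&(z<.095)]; print(n,len(q),cv2.minAreaRect((q[:,:2]*1000).astype(np.float32)))
    t=box(*T)&(hsv[...,1]>70)&(hsv[...,2]>90)&(hsv[...,0]>8)&(hsv[...,0]<25)&(z<.03)&(z>-.01)
    print('tray',cv2.minAreaRect((w[t][:,:2]*1000).astype(np.float32)),t.sum(), np.median(w[t][:,2]))
    if n!='w1': p,f=fitT(w[t][:,:2]); print(p,f)
```

```text
top0 115 ((520.279296875, 224.91253662109375), (15.854625701904297, 42.16866683959961), 8.999858856201172)
top0 123 ((531.5801391601562, 141.88072204589844), (13.92358112335205, 48.85411071777344), 80.05636596679688)
tray ((476.94287109375, 367.5987548828125), (251.47866821289062, 171.02902221679688), 25.194364547729492) 4459 0.005923029758600817
[0.48681197 0.38415576 0.42934208 0.0140865 ] -0.8953471622010948
w1 849 ((519.2135620117188, 219.7954864501953), (15.17233657836914, 42.65210723876953), 8.034309387207031)
w1 1128 ((530.498779296875, 137.08840942382812), (14.135101318359375, 49.89414978027344), 79.25505828857422)
tray ((486.48553466796875, 376.08380126953125), (218.9386749267578, 174.62255859375), 11.828131675720215) 14120 0.004194446998203261
scene0 133 ((515.5060424804688, 220.3273162841797), (15.54912281036377, 42.62447738647461), 6.210162162780762)
scene0 167 ((527.3865356445312, 138.4065399169922), (15.041284561157227, 50.53176498413086), 77.82572174072266)
tray ((482.9560546875, 389.99078369140625), (238.5684356689453, 141.7261962890625), 24.980934143066406) 3578 0.005200505142485934
[0.4813556  0.38383102 0.43140386 0.00974427] -0.9570168678825242
```

>>> jog_arm --gripper '[0.7, 0.7, 0.7, 0.7, 0.7, 0.7, 0.7, 0.7]' --pt "-1 5 0" --pt "-2 10 0" --pt "-3 14 0" --pt "-4 18 0" --pt "-4 18 0" --pt "-4 18 0" --pt "-4 18 0" --pt "-4 18 0" --twist '[0, 0, 0, 0, 0, 0, 0, 0]'

```text
clock: 3.15
tcp_pos: [0.4793, 0.4063, 0.1967]
orientation: [-0.0, 0.752, -0.659, 0.0]
wrist_force: [-0.1, 0.5, -0.2]
finger_gap: 0.0597
grip_force: 0.0
```

Run:
```python
from fit import *
s=env.get_state(); print(s['clock'],s['tcp_pos'],s['orientation'].round(4))
r,im=shot('wrist'); np.savez('w2.npz',**r)
w=world(r); hsv=cv2.cvtColor(r['image'],cv2.COLOR_RGB2HSV); z=w[...,2]
t=(hsv[...,1]>70)&(hsv[...,2]>90)&(hsv[...,0]>8)&(hsv[...,0]<25)&(z<.03)&(z>-.01)
n,l,st,c=cv2.connectedComponentsWithStats(t.astype(np.uint8)); i=1+st[1:,4].argmax(); t=l==i
p,f=fitT(w[t][:,:2]); print(p,np.degrees(p[2]),f,st[i])
im[t]=(im[t]*.5+np.array([0,0,127])).astype(np.uint8); cv2.imwrite('pics/w2.png',cv2.resize(im,(800,600)))
```

```text
3.15 [0.47931378 0.40628302 0.19665099] [-0.      0.752  -0.6592  0.    ]
[0.47775531 0.38980241 0.43186812 0.01999326] 24.744220369960274 -0.9075785582255084 [  145    39   237   177 26490]
```

View pics/w2.png

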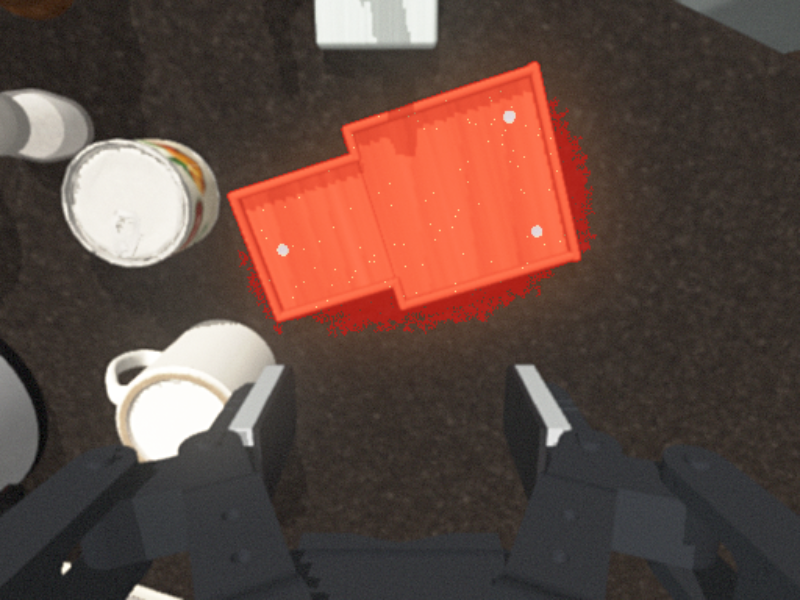

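The wrist view shows the whole tray (230–580, 65–320), but its warm glow on the worktop contaminates the mask. I'll tighten the threshold.

Run:
```python
from fit import *
for nm in('w2','top0'):
    r=dict(np.load(nm+'.npz')); w=world(r); hsv=cv2.cvtColor(r['image'],cv2.COLOR_RGB2HSV); z=w[...,2]
    u,v=np.meshgrid(np.arange(512),np.arange(384))
    b=(hsv[...,1]>60)&(hsv[...,0]>8)&(hsv[...,0]<25)&(z<.03)&(z>-.01)
    if nm=='top0': b&=(u>176)&(u<258)&(v>200)&(v<300)
    for V in(140,165):
        t=cv2.morphologyEx((b&(hsv[...,2]>V)).astype(np.uint8),cv2.MORPH_OPEN,np.ones((3,3)))
        n,l,st,c=cv2.connectedComponentsWithStats(t); t=l==1+st[1:,4].argmax()
        p,f=fitT(w[t][:,:2]); print(nm,V,p.round(4),np.degrees(p[2]),f)
```

```text
w2 140 [0.4834 0.3848 0.4298 0.0128] 24.624932037124207 -0.9798390309984859
w2 165 [0.4854 0.384  0.4344 0.0113] 24.891828662284308 -0.9760106250518802
top0 140 [0.485  0.3871 0.4313 0.0096] 24.709600768482005 -0.9821319619977338
top0 165 [0.485  0.3868 0.4318 0.0094] 24.741131741557677 -0.9815284951413814
```

>>> jog_arm --gripper '[0.7, 0.7, 0.7, 0.7, 0.7, 0.7, 0.7, 0.7]' --pt "1.3 -6 0" --pt "2.6 -12 0" --pt "4 -18.6 0" --pt "4 -18.6 -2" --pt "4 -18.6 -6" --pt "4 -18.6 -10" --pt "4 -18.6 -14" --pt "4 -18.6 -14.5" --twist '[0, 0, 0, 0, 0, 0, 0, 0]'

```text
clock: 4.2
tcp_pos: [0.5163, 0.22, 0.0489]
orientation: [0.002, 0.752, -0.659, -0.002]
wrist_force: [-0.7, 0.7, 0.4]
finger_gap: 0.0598
grip_force: 0.0
```

>>> jog_arm --gripper '[0.7, 0.05, 0.05, 0.05, 0.05, 0.05, 0.05, 0.05]' --pt "0 0 0" --pt "0 0 0" --pt "0 0 0" --pt "0 0 0" --pt "0 0 0" --pt "0 0 0" --pt "0 0 0" --pt "0 0 0" --twist '[0, 0, 0, 0, 0, 0, 0, 0]'

```text
clock: 5.2
tcp_pos: [0.5188, 0.2213, 0.0526]
orientation: [-0.0, 0.753, -0.659, 0.0]
wrist_force: [-2.4, -1.4, 6.7]
finger_gap: 0.0101
grip_force: 58.7
```

Run:
```python
from h import *
s=env.get_state(); print(s['clock'],s['tcp_pos'],s['finger_gap'],s['grip_force'],s['wrist_force'])
r,im=shot('wrist'); np.savez('w3.npz',**r); w=world(r); z=w[...,2]
cv2.imwrite('pics/w3.png',cv2.resize(im,(800,600)))
```

```text
5.2 [0.51879526 0.22127374 0.05263568] 0.010119406025845218 58.67069900035858 [-2.39910808 -1.3777468   6.67883446]
```

View pics/w3.png

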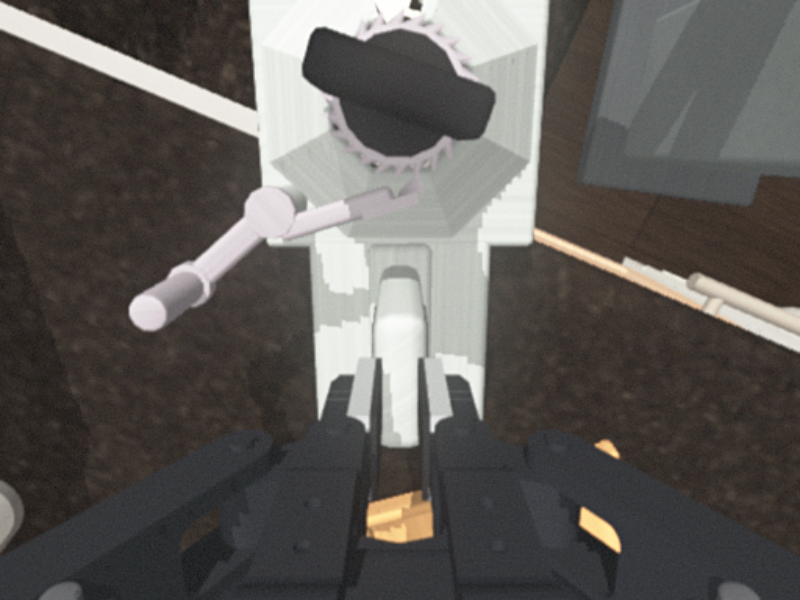

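>>> jog_arm --gripper '[0.05, 0.05, 0.05, 0.05, 0.05, 0.05, 0.05, 0.05]' --pt "0 0 1" --pt "0 0 2.5" --pt "0 0 4" --pt "0 2 5" --pt "0 5 5" --pt "0 8 5" --pt "0 11 5" --pt "0 14 5" --twist '[0, 0, 0, -5, -14, -23, -32, -41]'

```text
clock: 6.25
tcp_pos: [0.5188, 0.3623, 0.1023]
orientation: [0.0, -0.472, 0.882, 0.0]
wrist_force: [0.9, 0.0, 0.5]
finger_gap: 0.0042
grip_force: 0.0
```

>>> jog_arm --gripper '[0.05, 0.05, 0.05, 0.05, 0.05, 0.05, 0.05, 0.05]' --pt "0 2 0" --pt "0 3 0" --pt "0 3.8 0" --pt "0 3.8 -0.5" --pt "0 3.8 -1" --pt "0 3.8 -1" --pt "0 3.8 -1" --pt "0 3.8 -1" --twist '[-9, -18, -27, -32, -32, -32, -32, -32]'

```text
clock: 7.25
tcp_pos: [0.5189, 0.3992, 0.0917]
orientation: [0.0, -0.213, 0.977, 0.0]
wrist_force: [0.1, 0.1, -0.2]
finger_gap: 0.0042
grip_force: 0.0
```

Run:
```python
from fit import *
s=env.get_state(); print(s['clock'],s['tcp_pos'],s['orientation'].round(4),s['finger_gap'],s['wrist_force'])
a=[]
for n in('wrist','scene','top'):
    r,im=shot(n); np.savez(f'{n}4.npz',**r); a.append(cv2.resize(im,(400,300)))
a.append(a[0]*0); cv2.imwrite('pics/m4.png',np.vstack([np.hstack(a[:2]),np.hstack(a[2:])]))
```

```text
7.25 [0.51894893 0.39922493 0.09173182] [ 1.000e-04 -2.133e-01  9.770e-01  1.000e-04] 0.004247095325549547 [ 0.06537673  0.05052811 -0.23155089]
```

View pics/m4.png

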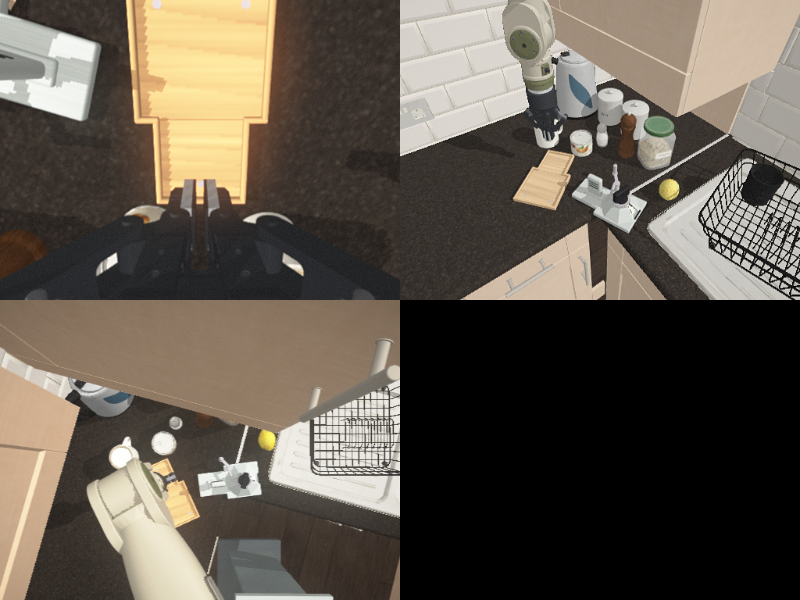

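Run:
```python
from fit import *
u,v=np.meshgrid(np.arange(512),np.arange(384)); box=lambda a,b,c,d:(u>a*.64)&(u<c*.64)&(v>b*.64)&(v<d*.64)
r=dict(np.load('w3.npz')); w=world(r); z=w[...,2]
def proj(r,p):
    c=np.linalg.inv(r['cam_to_world'])@np.r_[p,1]; f=192/np.tan(np.radians(r['fovy'])/2); return np.array([r['cx']+f*c[0]/-c[2],r['cy']-f*c[1]/-c[2]])/.64
for q in([.5188,.2213,.0526],[.5188,.2213,.0716],[.519,.22,.088],[.524,.184,0]): print(q,proj(r,np.array(q)).round())
for rc in[(270,400),(300,400),(320,400),(335,400),(360,400),(400,400),(440,400),(370,365),(390,365),(410,365),(370,435),(400,435),(380,430),(440,440)]: print(rc,w[int(rc[0]*.64),int(rc[1]*.64)].round(4))
q=w[box(300,20,500,140)&(z>.08)&(z<.095)]; print('knob w3',cv2.minAreaRect((q[:,:2]*1000).astype(np.float32)))
h=w[box(370,200,430,460)&(z>.08)&(z<.095)]; print('handle w3',cv2.minAreaRect((h[:,:2]*1000).astype(np.float32)))
for n,H,K in(('top4',(405,340,455,390),(465,335,515,385)),('scene4',(372,330,412,395),(420,360,465,420))):
    r=dict(np.load(n+'.npz')); w=world(r); z=w[...,2]
    for B in (H,K):
        q=w[box(*B)&(z>.08)&(z<.095)]; print(n,len(q),cv2.minAreaRect((q[:,:2]*1000).astype(np.float32)))
```

```text
[0.5188, 0.2213, 0.0526] [400. 347.]
[0.5188, 0.2213, 0.0716] [400. 369.]
[0.519, 0.22, 0.088] [400. 387.]
[0.524, 0.184, 0] [399. 221.]
(270, 400) [0.5218 0.1987 0.027 ]
(300, 400) [0.5219 0.1983 0.0718]
(320, 400) [0.5217 0.2001 0.0848]
(335, 400) [0.5211 0.2041 0.0868]
(360, 400) [0.5201 0.2115 0.0874]
(400, 400) [0.5184 0.2242 0.0877]
(440, 400) [0.5166 0.2376 0.0869]
(370, 365) [0.53   0.2107 0.0989]
(390, 365) [0.5292 0.2105 0.1112]
(410, 365) [0.5285 0.2109 0.1205]
(370, 435) [0.5112 0.2084 0.0983]
(400, 435) [0.5124 0.2083 0.1168]
(380, 430) [0.5128 0.2088 0.1047]
(440, 440) [0.5128 0.2074 0.1355]
knob w3 ((530.4152221679688, 137.25439453125), (14.225800514221191, 50.24336242675781), 79.03958892822266)
handle w3 ((519.09033203125, 219.5704803466797), (16.77791404724121, 42.56474685668945), 7.494257926940918)
top4 117 ((518.8923950195312, 224.83456420898438), (15.851773262023926, 42.078556060791016), 8.330390930175781)
top4 123 ((529.7677001953125, 141.64077758789062), (14.257918357849121, 49.25410079956055), 78.79257202148438)
scene4 133 ((514.7262573242188, 220.7023468017578), (16.176498413085938, 42.768592834472656), 9.095268249511719)
scene4 163 ((525.6849975585938, 138.045166015625), (14.093369483947754, 48.73219680786133), 78.45646667480469)
```

Run:
```python
from fit import *
for n,tz,lim in(('w1',.1964,(.1,.5)),('w2',.1967,(.1,.5)),('w3',.0526,(.091,.5)),('wrist4',.0917,(.03,.5))):
    r=dict(np.load(n+'.npz')); w=world(r); z=w[...,2]; m=(z>lim[0])&(z<lim[1])&(r['z_map']>0)
    m[:230 if n!='wrist4' else 220]=0
    q=w[m]; i=np.argsort(q[:,2])[:400]; print(n,len(q),'tcp z',tz,'lowest',q[i][[0,50,150,399]].round(4).tolist())
r=dict(np.load('scene4.npz')); w=world(r); z=w[...,2]
c=r['image'][150*0:]; u,v=np.meshgrid(np.arange(512),np.arange(384))
m=(u>125/.78)&(u<180/.78)&(z>.05)&(z<.2)&(r['image'].max(-1)<70)
m=(u>525*.64*2-512)&(u<565*.64*2-512)&(v>90*1.28)&(v<145*1.28)&(r['image'].max(-1)<90)&(z>.05)
q=w[m]; i=np.argsort(q[:,2]); print(len(q),q[i[:40:8]].round(3).tolist())
cv2.imwrite('pics/s4.png',cv2.resize(cv2.cvtColor(r['image'],cv2.COLOR_RGB2BGR)[90:210,120:270],(750,600),interpolation=cv2.INTER_NEAREST))
```

```text
w1 40898 tcp z 0.1964 lowest [[0.4888, 0.2268, 0.2352], [0.4906, 0.2144, 0.2371], [0.556, 0.2206, 0.2395], [0.4856, 0.2107, 0.2426]]
w2 40897 tcp z 0.1967 lowest [[0.5101, 0.405, 0.2353], [0.5105, 0.4013, 0.2372], [0.4511, 0.3934, 0.2395], [0.5218, 0.4044, 0.2429]]
w3 43147 tcp z 0.0526 lowest [[0.5132, 0.2253, 0.0911], [0.5091, 0.2083, 0.0926], [0.503, 0.2118, 0.0945], [0.5032, 0.2112, 0.0988]]
wrist4 44703 tcp z 0.0917 lowest [[0.7062, 0.2735, 0.03], [0.7081, 0.2796, 0.0308], [0.7093, 0.2785, 0.0325], [0.7045, 0.2723, 0.0375]]
1935 [[0.647, 0.513, 0.061], [0.509, 0.399, 0.136], [0.511, 0.401, 0.14], [0.528, 0.388, 0.142], [0.515, 0.387, 0.144]]
```

View pics/s4.png

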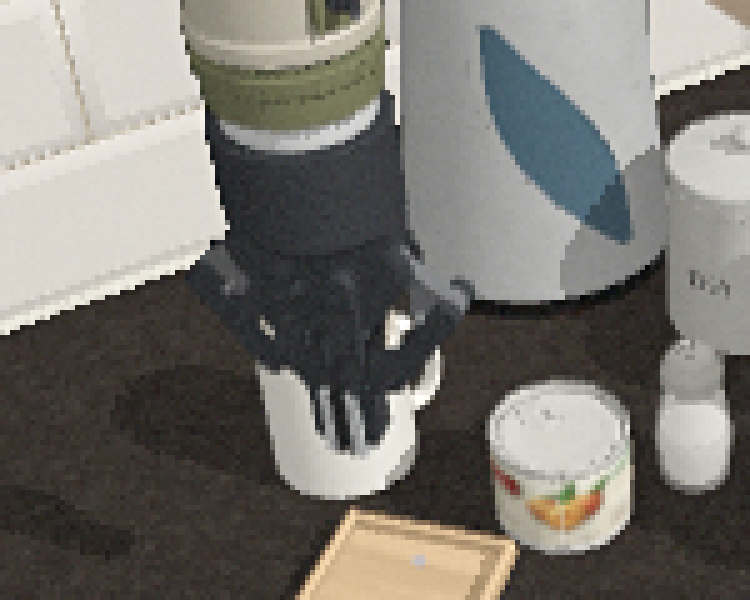

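>>> jog_arm --gripper '[0.6, 0.6, 0.6, 0.6, 0.6, 0.6, 0.6, 0.6]' --pt "0 -1 2" --pt "0 -3 3" --pt "0 -6 3" --pt "0 -9 3" --pt "0 -12 3" --pt "0 -15 3" --pt "0 -17.9 3" --pt "0 -17.9 3" --twist '[10, 20, 30, 40, 50, 60, 70, 73]'

```text
clock: 8.4
tcp_pos: [0.5189, 0.2184, 0.1217]
orientation: [0.0, 0.753, -0.659, 0.0]
wrist_force: [-1.0, 0.4, 0.4]
finger_gap: 0.0511
grip_force: 0.0
```

>>> jog_arm --gripper '[0.6, 0.6, 0.6, 0.6, 0.6, 0.6, 0.6, 0.6]' --pt "0 0 0" --pt "0 0 -2" --pt "0 0 -5" --pt "0 0 -7" --pt "0 0 -8" --pt "0 0 -8.5" --pt "0 0 -9" --pt "0 0 -9" --twist '[0, 0, 0, 0, 0, 0, 0, 0]'

```text
clock: 9.4
tcp_pos: [0.519, 0.2203, 0.0316]
orientation: [-0.0, 0.752, -0.659, 0.0]
wrist_force: [0.5, 0.4, -0.7]
finger_gap: 0.0513
grip_force: 0.0
```

Run:
```python
from fit import *
s=env.get_state(); print(s['clock'],s['tcp_pos'],s['orientation'].round(4),s['finger_gap'],s['wrist_force'])
r,im=shot('wrist'); np.savez('w5.npz',**r); w=world(r); z=w[...,2]
u,v=np.meshgrid(np.arange(512),np.arange(384)); box=lambda a,b,c,d:(u>a*.64)&(u<c*.64)&(v>b*.64)&(v<d*.64)
h=w[(abs(w[...,0]-.519)<.012)&(z>.08)&(z<.095)&(w[...,1]>.19)&(w[...,1]<.25)]; print('handle',cv2.minAreaRect((h[:,:2]*1000).astype(np.float32)))
dark=r['image'].max(-1)
for cc in(250,265,280,520,535,550):
    col=w[:,int(cc*.64)]; print(cc,[(int(i/.64),col[i].round(3).tolist()) for i in range(205,260,9)])
```

```text
9.4 [0.51900105 0.22032202 0.03163158] [-1.000e-04  7.525e-01 -6.586e-01  1.000e-04] 0.051282002196075975 [ 0.53735285  0.42671749 -0.74159728]
handle ((517.863037109375, 219.23663330078125), (16.030559539794922, 43.16676712036133), 6.902536392211914)
250 [(320, [0.581, 0.229, -0.0]), (334, [0.581, 0.236, -0.001]), (348, [0.58, 0.243, -0.002]), (362, [0.58, 0.249, -0.002]), (376, [0.579, 0.255, -0.001]), (390, [0.559, 0.218, 0.083]), (404, [0.557, 0.218, 0.089])]
265 [(320, [0.575, 0.229, -0.001]), (334, [0.575, 0.235, -0.001]), (348, [0.575, 0.242, -0.002]), (362, [0.574, 0.248, -0.001]), (376, [0.574, 0.255, -0.001]), (390, [0.555, 0.217, 0.083]), (404, [0.552, 0.213, 0.098])]
280 [(320, [0.569, 0.228, -0.001]), (334, [0.568, 0.234, -0.001]), (348, [0.568, 0.241, -0.002]), (362, [0.567, 0.247, -0.001]), (376, [0.552, 0.213, 0.082]), (390, [0.55, 0.212, 0.091]), (404, [0.548, 0.212, 0.098])]
520 [(320, [0.469, 0.215, -0.003]), (334, [0.469, 0.221, -0.0]), (348, [0.467, 0.227, -0.001]), (362, [0.466, 0.233, -0.0]), (376, [0.49, 0.204, 0.083]), (390, [0.492, 0.205, 0.09]), (404, [0.494, 0.205, 0.098])]
535 [(320, [0.463, 0.214, -0.001]), (334, [0.462, 0.219, 0.001]), (348, [0.461, 0.226, -0.001]), (362, [0.46, 0.232, 0.0]), (376, [0.458, 0.239, -0.001]), (390, [0.485, 0.208, 0.083]), (404, [0.49, 0.204, 0.099])]
550 [(320, [0.457, 0.213, -0.001]), (334, [0.455, 0.219, -0.001]), (348, [0.454, 0.225, -0.0]), (362, [0.453, 0.231, -0.0]), (376, [0.451, 0.238, -0.0]), (390, [0.45, 0.245, -0.001]), (404, [0.483, 0.208, 0.09])]
```

>>> jog_arm --gripper '[0.6, 0.6, 0.6, 0.6, 0.05, 0.05, 0.05, 0.05]' --pt "0 -0.1 -0.7" --pt "0 -0.1 -1.4" --pt "0 -0.1 -1.9" --pt "0 -0.1 -1.9" --pt "0 -0.1 -1.9" --pt "0 -0.1 -1.9" --pt "0 -0.1 -1.9" --pt "0 -0.1 -1.9" --twist '[0, 0, 0, 0, 0, 0, 0, 0]'

```text
clock: 10.45
tcp_pos: [0.5186, 0.2193, 0.0127]
orientation: [0.0, 0.753, -0.659, -0.0]
wrist_force: [-2.0, -0.6, 2.9]
finger_gap: 0.0151
grip_force: 59.3
```

>>> jog_arm --gripper '[0.05, 0.05, 0.05, 0.05, 0.05, 0.05, 0.05, 0.05]' --pt "0 0 0" --pt "0 0 0" --pt "0 0 0" --pt "0 0 0.5" --pt "0 0 1" --pt "0 0 2" --pt "0 0 3" --pt "0 0 3" --twist '[0, 0, 0, 0, 0, 0, 0, 0]'

```text
clock: 11.45
tcp_pos: [0.52, 0.2195, 0.0438]
orientation: [-0.001, 0.753, -0.659, 0.001]
wrist_force: [0.4, 0.8, -5.2]
finger_gap: 0.0151
grip_force: 58.9
```

>>> jog_arm --gripper '[0.05, 0.05, 0.05, 0.05, 0.05, 0.05, 0.05, 0.05]' --pt "0 1 0.5" --pt "0 3 1" --pt "0 5.5 1" --pt "0 8 1" --pt "0 10.5 1" --pt "0 13 1" --pt "0 15.5 1" --pt "-0.1 17.95 1" --twist '[-6, -15, -24, -33, -42, -51, -60, -68]'

```text
clock: 12.45
tcp_pos: [0.5177, 0.3995, 0.052]
orientation: [-0.0, -0.253, 0.967, -0.0]
wrist_force: [0.4, 0.4, -6.3]
finger_gap: 0.0152
grip_force: 58.8
```

>>> jog_arm --gripper '[0.05, 0.05, 0.05, 0.05, 0.05, 0.05, 0.05, 0.05]' --pt "0 0 0" --pt "0 0 0" --pt "0 0 -0.5" --pt "0 0 -1" --pt "0 0 -1" --pt "0 0 -1" --pt "0 0 -1" --pt "0 0 -1" --twist '[-4.9, -4.9, -4.9, -4.9, -4.9, -4.9, -4.9, -4.9]'

```text
clock: 13.45
tcp_pos: [0.518, 0.3989, 0.0427]
orientation: [0.0, -0.214, 0.977, 0.0]
wrist_force: [-0.3, -0.6, -5.5]
finger_gap: 0.0154
grip_force: 59.3
```

Run:
```python
from fit import *
s=env.get_state(); print(s['clock'],s['tcp_pos'],s['orientation'].round(4),s['finger_gap'],s['wrist_force'])
for n in('wrist','scene','top'):
    r,im=shot(n); np.savez(f'{n}6.npz',**r); w=world(r); z=w[...,2]
    m=np.abs(w[...,:2]-[.44,.365]).max(-1)<.05
    q=w[m&(z>.112)&(z<.14)&(r['image'].max(-1)<110)]; print(n,len(q),cv2.minAreaRect((q[:,:2]*1000).astype(np.float32)), q[:,2].mean())
    if n=='wrist': cv2.imwrite('pics/w6.png',cv2.resize(im,(800,600)))
```

```text
13.45 [0.51796864 0.3988553  0.04267628] [ 2.000e-04 -2.141e-01  9.768e-01  1.000e-04] 0.015389718494481347 [-0.32576135 -0.61935044 -5.46441212]
wrist 8717 ((443.8691101074219, 363.99957275390625), (14.252182006835938, 49.65670394897461), 5.934216022491455) 0.11689661048735403
scene 124 ((440.2392578125, 363.70257568359375), (14.553018569946289, 49.5339241027832), 5.689784526824951) 0.11688540464773067
top 51 ((446.40899658203125, 353.1799621582031), (14.230071067810059, 20.73196792602539), 6.659887790679932) 0.11807521556371604
```

View pics/w6.png

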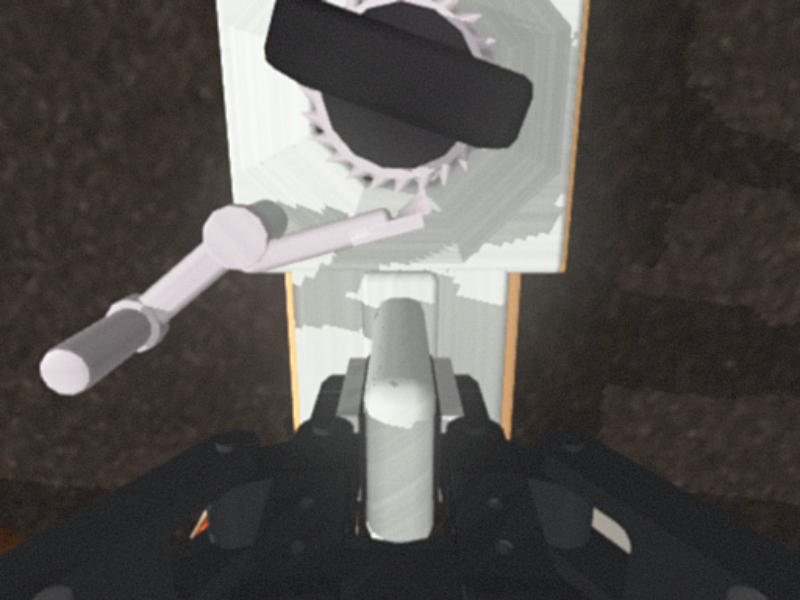

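Run:
```python
from fit import *
r=dict(np.load('wrist6.npz')); w=world(r); z=w[...,2]; hsv=cv2.cvtColor(r['image'],cv2.COLOR_RGB2HSV)
a=np.radians(24.75); R=np.array([[np.cos(a),-np.sin(a)],[np.sin(a),np.cos(a)]])
L=(w[...,:2]-[.485,.384])@R*1000   # tray frame mm
org=(hsv[...,1]>80)&(hsv[...,0]>8)&(hsv[...,0]<25)&(hsv[...,2]>110)&(z<.03)&(z>-.005)
base=(z>.036)&(z<.055)&(hsv[...,1]<60)
def edge(m,rows,side,lab):
    P=[]
    for i in rows:
        j=np.flatnonzero(m[i]);
        if side>0: j=j[j>256]
        else: j=j[j<256]
        if len(j): P.append(L[i,j.max() if side>0 else j.min()])
    if len(P)>5:
        P=np.array(P); k=np.polyfit(P[:,0],P[:,1],1); res=np.abs(np.polyval(k,P[:,0])-P[:,1]); P=P[res<2]; k=np.polyfit(P[:,0],P[:,1],1)
        print(lab,len(P),'slope deg',np.degrees(np.arctan(k[0])).round(2),'y med',np.median(P[:,1]).round(1),'x',P[:,0].min().round(),P[:,0].max().round())
edge(base,range(10,160),1,'base wide R'); edge(org,range(10,165),1,'tray wide R')
edge(base,range(10,120),-1,'base wide L')
edge(base,range(182,250),1,'base nar R'); edge(org,range(182,260),1,'tray nar R')
edge(base,range(190,250),-1,'base nar L'); edge(org,range(182,260),-1,'tray nar L')
s=base&(np.abs(L[...,1])<52)&(np.abs(L[...,1])>42); print('shoulder x',np.percentile(L[s][:,0],[97,99,99.8]))
k=L[(z>.112)&(z<.14)&(r['image'].max(-1)<110)&(np.abs(L+[48,0]).max(-1)<32)]; print('knob local',cv2.minAreaRect(k.astype(np.float32)))
```

```text
base wide R 150 slope deg -0.09 y med 53.9 x -70.0 1.0
tray wide R 136 slope deg -0.1 y med 65.5 x -77.0 11.0
base wide L 110 slope deg -0.16 y med -56.3 x -70.0 -20.0
base nar R 68 slope deg 0.24 y med 36.1 x 14.0 54.0
tray nar R 71 slope deg -0.21 y med 47.4 x 22.0 76.0
base nar L 60 slope deg -0.69 y med -38.5 x 18.0 54.0
tray nar L 68 slope deg -0.2 y med -50.8 x 25.0 83.0
shoulder x [ 6.13533481  9.00182845 10.17161409]
knob local ((-45.72608947753906, -0.9434146881103516), (49.65668869018555, 14.252177238464355), 71.1842041015625)
```

>>> jog_arm --gripper '[0.05, 0.05, 0.05, 0.05, 0.05, 0.05, 0.05, 0.05]' --pt "-0.16 -0.07 0" --pt "-0.16 -0.07 -0.8" --pt "-0.16 -0.07 -1.6" --pt "-0.16 -0.07 -2.0" --pt "-0.16 -0.07 -2.2" --pt "-0.16 -0.07 -2.4" --pt "-0.16 -0.07 -2.4" --pt "-0.16 -0.07 -2.4" --twist '[0, 0, 0, 0, 0, 0, 0, 0]'

```text
clock: 14.6
tcp_pos: [0.5164, 0.3982, 0.0187]
orientation: [0.0, -0.214, 0.977, 0.0]
wrist_force: [-0.5, -0.5, -6.2]
finger_gap: 0.0153
grip_force: 59.4
```

>>> jog_arm --gripper '[0.05, 0.05, 0.6, 0.6, 0.6, 0.6, 0.6, 0.6]' --pt "0 0 -0.15" --pt "0 0 -0.15" --pt "0 0 -0.15" --pt "0 0 -0.15" --pt "0 0 1" --pt "0 0 4" --pt "0 0 8" --pt "0 0 12" --twist '[0, 0, 0, 0, 0, 0, 0, 0]'

```text
clock: 15.6
tcp_pos: [0.5163, 0.3981, 0.1406]
orientation: [0.0, -0.214, 0.977, 0.0]
wrist_force: [1.2, 0.7, 0.2]
finger_gap: 0.0513
grip_force: 0.0
```

>>> jog_arm --gripper '[0.6, 0.6, 0.6, 0.6, 0.6, 0.6, 0.6, 0.6]' --pt "1 0.5 2" --pt "3 1.5 3" --pt "3 1.5 3" --pt "3 1.5 3" --pt "3 1.5 3" --pt "3 1.5 3" --pt "3 1.5 3" --pt "3 1.5 3" --twist '[0, 0, 0, 0, 0, 0, 0, 0]'

```text
clock: 16.6
tcp_pos: [0.5461, 0.413, 0.1684]
orientation: [-0.0, -0.214, 0.977, 0.0]
wrist_force: [0.5, 0.5, -0.3]
finger_gap: 0.0509
grip_force: 0.0
```

Run:
```python
from fit import *
s=env.get_state(); print(s['clock'],s['tcp_pos'],s['orientation'].round(4),s['finger_gap'],s['wrist_force'])
r,im=shot('wrist'); np.savez('w7.npz',**r); w=world(r); z=w[...,2]; hsv=cv2.cvtColor(r['image'],cv2.COLOR_RGB2HSV)
m=(np.abs(w[...,:2]-[.48,.38]).max(-1)<.16)
c=m&(z>.012)&(z<.105)&(hsv[...,1]<60)&((hsv[...,2]>130)|(z>.05)); 
l=cv2.connectedComponentsWithStats(c.astype(np.uint8)); c=l[1]==1+l[2][1:,4].argmax()
p,f=fitT(w[c][:,:2],0); print('counter',p,np.degrees(p[2]),f)
C,S=np.cos(p[2]),np.sin(p[2]); L=(w[...,:2]-p[:2])@np.array([[C,-S],[S,C]])*1000
k=L[(z>.085)&(z<.1)&(np.abs(L+[48,0]).max(-1)<32)]; print('knob',cv2.minAreaRect(k.astype(np.float32)),z[(z>.085)&(z<.1)&(np.abs(L+[48,0]).max(-1)<32)].mean())
h=L[(z>.085)&(z<.1)&(np.abs(L-[36,0]).max(-1)<30)]; print('handle',cv2.minAreaRect(h.astype(np.float32)))
t=L[(z>.07)&(z<.1)&(np.abs(L-[15,-75]).max(-1)<22)]; print('pin',t.mean(0),t.min(0),t.max(0))
for rr in [(-90,45),(-90,-45),(85,0),(0,45)]: print(rr, np.median(z[np.abs(L-rr).max(-1)<4]))
cv2.imwrite('pics/w7.png',cv2.resize(im,(800,600)))
```

```text
16.6 [0.54611674 0.41300899 0.16842887] [-1.000e-04 -2.140e-01  9.768e-01  0.000e+00] 0.05085204079649073 [ 0.50296478  0.46316164 -0.3153366 ]
counter [0.50251095 0.39074871 0.43102081] 24.69567341674024 -0.7957198443579766
knob ((-66.27548217773438, 0.026912689208984375), (49.823814392089844, 14.450555801391602), 71.22007751464844) 0.09169696107264466
handle ((22.520557403564453, -0.1834712028503418), (33.08154296875, 15.472541809082031), 0.4446714520454407)
pin [ -2.92941718 -73.92150088] [ -6.86706985 -80.88295233] [  1.99381158 -69.36881731]
(-90, 45) 0.021776226710604807
(-90, -45) 0.021726016381988816
(85, 0) 0.011667707979958863
(0, 45) 0.011230523391691422
```

View pics/w7.png

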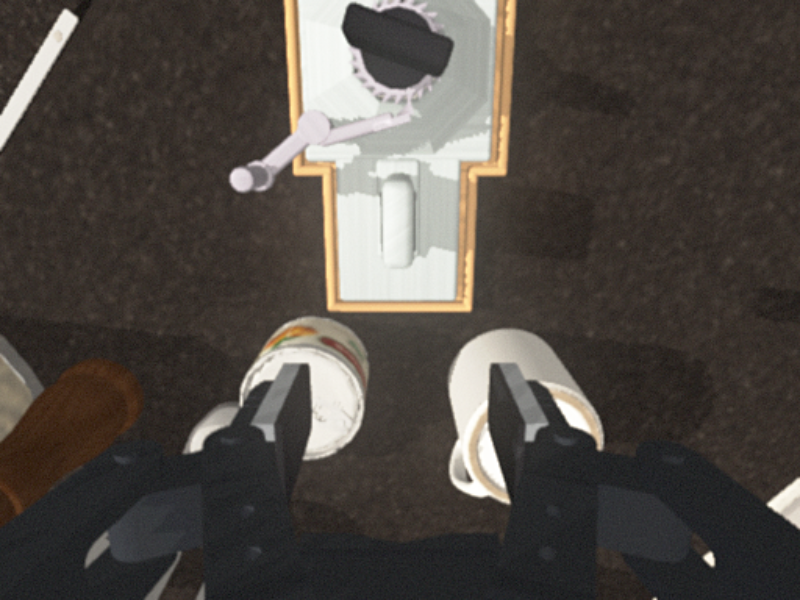

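>>> jog_arm --gripper '[0.4, 0.4, 0.4, 0.4, 0.4, 0.4, 0.4, 0.4]' --pt "0 -1 0" --pt "0 -3 0" --pt "-0.5 -5 -1" --pt "-1 -7 -2" --pt "-1.5 -9.2 -4" --pt "-1.5 -9.2 -6" --pt "-1.5 -9.2 -7" --pt "-1.5 -9.2 -7.5" --twist '[-9, -18, -27, -36, -45, -54, -63, -68]' --squeeze 20

```text
clock: 17.65
tcp_pos: [0.5308, 0.3207, 0.0927]
orientation: [-0.0, 0.371, 0.929, -0.0]
wrist_force: [0.4, -0.3, 0.1]
finger_gap: 0.0337
grip_force: 0.0
```

>>> jog_arm --gripper '[0.4, 0.4, 0.4, 0.4, 0.4, 0.4, 0.4, 0.4]' --pt "0 0 0" --pt "0 0 -1.5" --pt "0 0 -3" --pt "0 0 -4.5" --pt "0 0 -5" --pt "0 0 -5.5" --pt "0 0 -5.5" --pt "0 0 -5.5" --twist '[0, 0, 0, 0, 0, 0, 0, 0]'

```text
clock: 18.65
tcp_pos: [0.5316, 0.3212, 0.0389]
orientation: [0.0, 0.369, 0.93, 0.0]
wrist_force: [0.1, -0.1, -0.6]
finger_gap: 0.034
grip_force: 0.0
```

Run:
```python
from fit import *
s=env.get_state(); print(s['clock'],s['tcp_pos'],s['orientation'].round(4),s['finger_gap'],s['wrist_force'])
r,im=shot('wrist'); np.savez('w8.npz',**r); w=world(r); z=w[...,2]
m=(np.abs(w[...,:2]-[.531,.321]).max(-1)<.012)&(z>.075)&(z<.09); print('pin top',w[m].mean(0),m.sum())
# fingertip heights near the TCP
d=np.abs(w[...,:2]-s['tcp_pos'][:2]).max(-1)<.04; q=w[d&(z>.083)&(r['image'].max(-1)<200)]; i=np.argsort(q[:,2])[:60:10]; print(q[i].round(3).tolist())
cv2.imwrite('pics/w8.png',cv2.resize(im,(800,600)))
```

```text
18.65 [0.53158522 0.32122203 0.03890794] [3.000e-04 3.688e-01 9.295e-01 3.000e-04] 0.03396201917412306 [ 0.13902246 -0.13172733 -0.6111083 ]
pin top [0.52934154 0.32189528 0.08347587] 744
[[0.532, 0.326, 0.083], [0.545, 0.345, 0.083], [0.537, 0.342, 0.083], [0.543, 0.333, 0.083], [0.544, 0.344, 0.083], [0.532, 0.326, 0.083]]
```

View pics/w8.png

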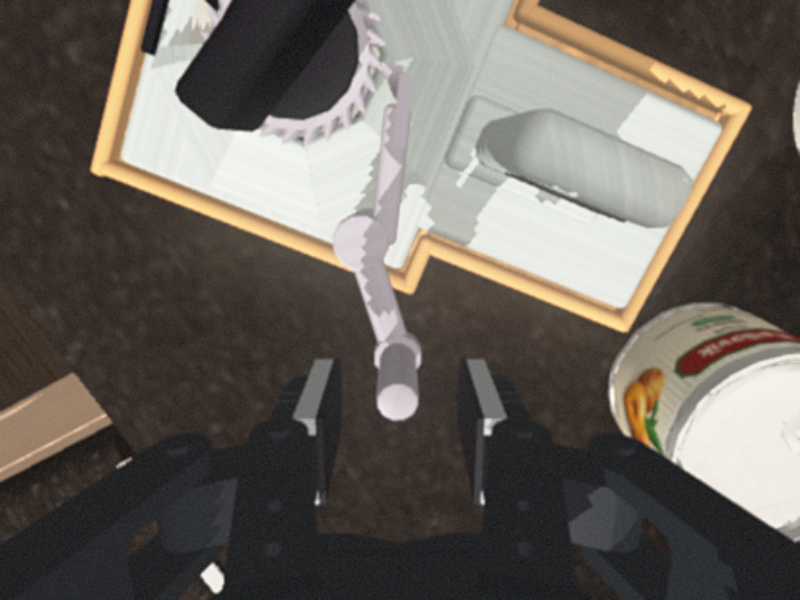

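>>> jog_arm --gripper '[0.4, 0.4, 0.2, 0.2, 0.2, 0.2, 0.2, 0.2]' --pt "0 0 -0.8" --pt "0 0 -1.6" --pt "0 0 -1.6" --pt "0 0 -1.6" --pt "-0.3 -0.4 -1.6" --pt "-0.8 -0.9 -1.6" --pt "-1.3 -1.4 -1.6" --pt "-1.75 -1.85 -1.6" --twist '[0, 0, 0, 0, 0, 0, 0, 0]'

```text
clock: 19.7
tcp_pos: [0.5136, 0.3021, 0.0228]
orientation: [0.0, 0.369, 0.929, 0.0]
wrist_force: [1.7, 0.1, 0.3]
finger_gap: 0.0167
grip_force: 0.6
```

>>> jog_arm --gripper '[0.2, 0.2, 0.4, 0.4, 0.4, 0.4, 0.4, 0.4]' --pt "0 0 0" --pt "0 0 0" --pt "0.2 0.2 0" --pt "0.2 0.2 0" --pt "0.2 0.2 2" --pt "0.2 0.2 4" --pt "0.2 0.2 6" --pt "0.2 0.2 6" --twist '[0, 0, 0, 0, 0, 0, 0, 0]'

```text
clock: 20.7
tcp_pos: [0.5171, 0.3052, 0.084]
orientation: [0.001, 0.369, 0.93, 0.001]
wrist_force: [1.1, 0.5, 0.0]
finger_gap: 0.0343
grip_force: 0.0
```

Run:
```python
from fit import *
s=env.get_state(); print(s['clock'],s['tcp_pos'],s['orientation'].round(4),s['finger_gap'],s['wrist_force'])
r,im=shot('wrist'); np.savez('w9.npz',**r); w=world(r); z=w[...,2]
a=np.radians(24.7); L=(w[...,:2]-[.4859,.3831])@np.array([[np.cos(a),-np.sin(a)],[np.sin(a),np.cos(a)]])*1000
m=(np.abs(L-[0,-80]).max(-1)<25)&(z>.078)&(z<.092); print('pin',(L[m].min(0)+L[m].max(0))/2,m.sum())
m=(np.abs(L-[36,0]).max(-1)<28)&(z>.085)&(z<.1); print('handle',cv2.minAreaRect(L[m].astype(np.float32)))
```

```text
20.7 [0.51709464 0.30523079 0.08396808] [0.0012 0.3688 0.9295 0.0013] 0.03427767565777529 [1.05733752 0.49753739 0.03927485]
pin [ -8.46489221 -81.99653314] 388
handle ((33.80412292480469, -0.35338497161865234), (16.159822463989258, 43.22675323486328), 87.44527435302734)
```

>>> jog_arm --gripper '[0.5, 0.5, 0.5, 0.5, 0.5, 0.5, 0.5, 0.5]' --pt "0 0 2" --pt "-1 1 3" --pt "-2 2 3" --pt "-3 3 3" --pt "-4.5 4 3" --pt "-6 5 3" --pt "-7 5.5 3" --pt "-7.6 5.8 3" --twist '[10, 20, 30, 40, 50, 60, 70, 80]' --squeeze 60

```text
clock: 21.75
tcp_pos: [0.4384, 0.3625, 0.1109]
orientation: [-0.001, -0.318, 0.948, -0.0]
wrist_force: [-0.1, 0.6, 0.0]
finger_gap: 0.0429
grip_force: 0.0
```

>>> jog_arm --gripper '[0.5, 0.5, 0.5, 0.5, 0.5, 0.5, 0.5, 0.5]' --pt "0 0 0" --pt "0 0 0" --pt "0 0 0" --pt "0 0 0" --pt "0 0 -1" --pt "0 0 -2.5" --pt "0 0 -4" --pt "0 0 -4" --twist '[10, 20, 30, 40, 50, 59.2, 59.2, 59.2]'

```text
clock: 22.75
tcp_pos: [0.4382, 0.3617, 0.0702]
orientation: [0.002, 0.742, -0.671, -0.001]
wrist_force: [-0.1, 0.0, -0.1]
finger_gap: 0.0427
grip_force: 0.0
```

Run:
```python
from fit import *
s=env.get_state(); print(s['clock'],s['joint_pos'].round(2),s['tcp_pos'],s['orientation'].round(4),s['finger_gap'],s['wrist_force'])
r,im=shot('wrist'); w=world(r); z=w[...,2]
m=(np.abs(w[...,:2]-[.441,.363]).max(-1)<.03)&(z>.085)&(z<.1)&(r['image'].max(-1)<120); print('knob',cv2.minAreaRect((w[m][:,:2]*1000).astype(np.float32)),m.sum())
cv2.imwrite('pics/w10.png',cv2.resize(im,(800,600)))
```

```text
22.75 [ 0.55  0.37 -0.19  1.01  0.   -1.12] [0.43821658 0.36165151 0.07024947] [ 2.000e-03  7.418e-01 -6.706e-01 -6.000e-04] 0.042684063299878616 [-0.11182621  0.0499344  -0.12709216]
knob ((439.7127380371094, 364.7474365234375), (14.022427558898926, 50.13447952270508), 3.5976595878601074) 2531
```

View pics/w10.png

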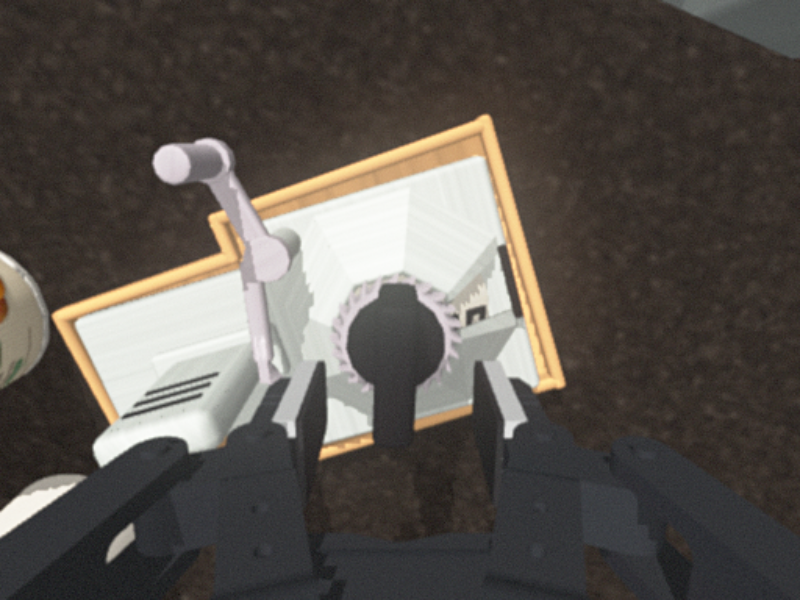

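>>> jog_arm --gripper '[0.5, 0.5, 0.5, 0.5, 0.05, 0.05, 0.05, 0.05]' --pt "0.2 0.2 -1" --pt "0.2 0.2 -2.5" --pt "0.2 0.2 -4" --pt "0.2 0.2 -4.5" --pt "0.2 0.2 -4.5" --pt "0.2 0.2 -4.5" --pt "0.2 0.2 -4.5" --pt "0.2 0.2 -4.5" --twist '[-1, -1, -1, -1, -1, -1, -1, -1]'

```text
clock: 23.8
tcp_pos: [0.4414, 0.3644, 0.0276]
orientation: [0.0, 0.737, -0.676, -0.0]
wrist_force: [-1.5, -1.1, -0.6]
finger_gap: 0.0131
grip_force: 60.6
```

Run:
```python
from fit import *
s=env.get_state(); print(s['clock'],s['tcp_pos'],s['orientation'].round(4),s['finger_gap'],s['wrist_force'],s['grip_force'],s['ft_torque'])
r,im=shot('wrist'); w=world(r); z=w[...,2]
m=(np.abs(w[...,:2]-[.441,.363]).max(-1)<.03)&(z>.085)&(z<.096)&(r['image'].max(-1)<120); print('knob',cv2.minAreaRect((w[m][:,:2]*1000).astype(np.float32)),m.sum())
```

```text
23.8 [0.44144742 0.36439603 0.02756929] [ 2.000e-04  7.368e-01 -6.761e-01 -1.000e-04] 0.01310592366157054 [-1.54943335 -1.13965255 -0.57837402] 60.62517285346985 [-0.19322182  0.34556097  0.01026622]
knob ((441.73480224609375, 364.69195556640625), (43.62490463256836, 40.88981246948242), 53.05100631713867) 4652
```

>>> jog_arm --gripper '[0.05, 0.05, 0.05, 0.05, 0.05, 0.05, 0.05, 0.05]' --pt "0 0 0" --pt "0 0 0" --pt "0 0 0" --pt "0 0 0" --pt "0 0 0" --pt "0 0 0" --pt "0 0 0" --pt "0 0 0" --twist '[-10, -20, -30, -40, -50, -60, -70, -80]'

```text
clock: 24.85
tcp_pos: [0.4405, 0.3651, 0.0276]
orientation: [-0.001, -0.127, 0.992, 0.001]
wrist_force: [-3.8, 0.9, 1.4]
finger_gap: 0.0128
grip_force: 60.8
```

>>> jog_arm --gripper '[0.05, 0.05, 0.05, 0.05, 0.05, 0.05, 0.05, 0.05]' --pt "0 0 0" --pt "0 0 0" --pt "0 0 0" --pt "0 0 0" --pt "0 0 0" --pt "0 0 0" --pt "0 0 0" --pt "0 0 0" --twist '[-10, -20, -30, -40, -50, -60, -70, -76]'

```text
clock: 25.85
tcp_pos: [0.4423, 0.3653, 0.0276]
orientation: [0.0, 0.51, 0.86, 0.001]
wrist_force: [0.3, 1.2, -2.6]
finger_gap: 0.0135
grip_force: 60.2
```

>>> jog_arm --gripper '[0.05, 0.05, 0.05, 0.05, 0.05, 0.05, 0.05, 0.05]' --pt "0 0 0" --pt "0 0 0" --pt "0 0 0" --pt "0 0 0" --pt "0 0 0" --pt "0 0 0" --pt "0 0 0" --pt "0 0 0" --twist '[-2, -4.2, -4.2, -4.2, -4.2, -4.2, -4.2, -4.2]'

```text
clock: 26.85
tcp_pos: [0.4419, 0.3646, 0.0276]
orientation: [0.0, 0.539, 0.842, 0.0]
wrist_force: [2.4, 0.7, -1.3]
finger_gap: 0.0129
grip_force: 60.3
```

Run:
```python
from fit import *
s=env.get_state(); o=s['orientation']; print(s['clock'],s['tcp_pos'],o.round(4),2*np.degrees(np.arctan2(o[2],o[1]))-90,s['finger_gap'],s['wrist_force'],s['grip_force'],s['ft_torque'])
```

```text
26.85 [0.44192964 0.36464843 0.02758708] [2.000e-04 5.394e-01 8.421e-01 2.000e-04] 24.71956396462106 0.012855062042525265 [ 2.40698993  0.67297457 -1.31526792] 60.336347222328186 [ 0.22425852 -0.47944555 -0.02270656]
```

Release, rise, and check the knob angle against the counter's handle and base.

>>> jog_arm --gripper '[0.5, 0.5, 0.5, 0.5, 0.5, 0.5, 0.5, 0.5]' --pt "0 0 0" --pt "0 0 0" --pt "0 0 1.5" --pt "0 0 4" --pt "0 0 8" --pt "0 0 10" --pt "2 -2 12" --pt "2 -2 12" --twist '[0, 0, 0, 0, 0, 0, 0, 0]'

```text
clock: 27.85
tcp_pos: [0.4639, 0.3446, 0.1504]
orientation: [0.001, 0.54, 0.842, 0.002]
wrist_force: [0.0, 0.1, -0.6]
finger_gap: 0.0428
grip_force: 0.0
```

Run:
```python
from fit import *
s=env.get_state(); print(s['clock'],s['tcp_pos'],s['orientation'].round(3))
out=[]
for n in('wrist','scene'):
    r,im=shot(n); np.savez(f'{n}11.npz',**r); w=world(r); z=w[...,2]; dk=r['image'].max(-1)
    near=lambda c,d:np.abs(w[...,:2]-c).max(-1)<d
    k=w[near([.44,.364],.032)&(z>.084)&(z<.1)&(dk<120)][:,:2]*1000
    h=w[near([.517,.398],.03)&(z>.084)&(z<.1)&(dk>60)][:,:2]*1000
    K=cv2.minAreaRect(k.astype(np.float32)); H=cv2.minAreaRect(h.astype(np.float32)) if len(h)>20 else None
    print(n,K,H); d=np.array(H[0])-K[0] if H else None
    if H: print('axis yaw',np.degrees(np.arctan2(d[1],d[0])),np.hypot(*d))
    pin=w[near([.515,.305],.03)&(z>.076)&(z<.092)]; print('pin',(pin.min(0)+pin.max(0))/2,len(pin))
    out.append(cv2.resize(im,(800,600)) if n=='wrist' else im)
u=np.argwhere(near([.43,.36],.06)&(z>.0)&(z<.1)); a,b=u.min(0),u.max(0)
crop=cv2.resize(out[1][a[0]:b[0],a[1]:b[1]],None,fx=5,fy=5,interpolation=cv2.INTER_CUBIC)[:600,:400]
c=np.zeros((600,800,3),np.uint8); c[:300,:400]=cv2.resize(out[0],(400,300)); c[:crop.shape[0],400:400+crop.shape[1]]=crop; cv2.imwrite('pics/m11.png',c)
```

```text
27.85 [0.46390829 0.34456149 0.15041412] [0.001 0.54  0.842 0.002]
wrist ((442.70361328125, 362.49273681640625), (13.696738243103027, 48.667171478271484), 24.279800415039062) ((519.3629760742188, 396.76275634765625), (44.10889434814453, 15.657463073730469), 25.077892303466797)
axis yaw 24.086689230472896 83.97078148079996
pin [0.5175744  0.30432456 0.08145152] 212
scene ((440.53314208984375, 362.18292236328125), (16.21005630493164, 49.457332611083984), 22.967905044555664) ((516.1746826171875, 395.8013610839844), (42.61448669433594, 14.66482162475586), 24.05817222595215)
axis yaw 23.962473961104124 82.77585442245497
pin [0.51514899 0.30407437 0.08164436] 30
```

View pics/m11.png

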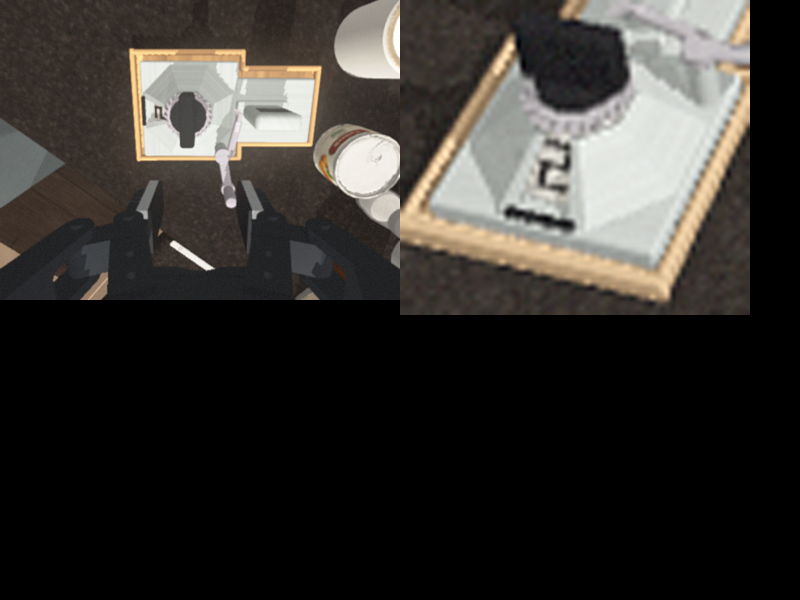

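>>> jog_arm --gripper '[0.4, 0.4, 0.4, 0.4, 0.4, 0.4, 0.4, 0.4]' --pt "2 -1.5 0" --pt "4 -3 -1" --pt "5.15 -4.1 -3" --pt "5.15 -4.1 -6" --pt "5.15 -4.1 -8" --pt "5.15 -4.1 -10" --pt "5.15 -4.1 -11" --pt "5.15 -4.1 -11" --twist '[8, 16, 22, 22, 22, 22, 22, 22]' --squeeze 20

```text
clock: 28.95
tcp_pos: [0.5119, 0.3035, 0.0364]
orientation: [-0.001, 0.369, 0.93, -0.001]
wrist_force: [0.1, 1.3, 0.6]
finger_gap: 0.0341
grip_force: 0.0
```

Run:
```python
from fit import *
s=env.get_state(); print(s['clock'],s['tcp_pos'],s['wrist_force'])
r,im=shot('wrist'); w=world(r); z=w[...,2]
m=(np.abs(w[...,:2]-[.516,.304]).max(-1)<.015)&(z>.078)&(z<.09); print('pin',(w[m].min(0)+w[m].max(0))/2,m.sum())
```

```text
28.95 [0.5119265  0.30351827 0.03640425] [0.0531593  1.34285882 0.61640323]
pin [0.5160271  0.3040133  0.08401262] 827
```

>>> jog_arm --gripper '[0.4, 0.4, 0.4, 0.2, 0.2, 0.2, 0.2, 0.2]' --pt "0.35 0 0" --pt "0.35 0 -0.7" --pt "0.35 0 -1.3" --pt "0.35 0 -1.3" --pt "0.35 0 -1.3" --pt "0.8 0.5 -1.3" --pt "1.2 0.9 -1.3" --pt "1.7 1.4 -1.3" --twist '[0, 0, 0, 0, 0, 0, 0, 0]'

```text
clock: 30.0
tcp_pos: [0.5306, 0.3177, 0.0245]
orientation: [0.0, 0.369, 0.929, -0.0]
wrist_force: [0.5, -0.9, 1.0]
finger_gap: 0.0169
grip_force: 0.7
```

>>> jog_arm --gripper '[0.2, 0.2, 0.2, 0.2, 0.2, 0.2, 0.2, 0.2]' --pt "0.15 0.15 0" --pt "0.3 0.35 0" --pt "0.45 0.5 0" --pt "0.45 0.5 0" --pt "0.45 0.5 0" --pt "0.45 0.5 0" --pt "0.45 0.5 0" --pt "0.45 0.5 0" --twist '[0, 0, 0, 0, 0, 0, 0, 0]'

```text
clock: 31.0
tcp_pos: [0.5348, 0.3224, 0.0245]
orientation: [0.0, 0.369, 0.929, 0.0]
wrist_force: [-1.3, -4.4, 1.1]
finger_gap: 0.017
grip_force: 1.8
```

>>> jog_arm --gripper '[0.2, 0.2, 0.2, 0.2, 0.2, 0.2, 0.2, 0.2]' --pt "0.05 0.05 0" --pt "0.1 0.1 0" --pt "0.1 0.1 0" --pt "0.1 0.1 0" --pt "0.1 0.1 0" --pt "0.1 0.1 0" --pt "0.1 0.1 0" --pt "0.1 0.1 0" --twist '[0, 0, 0, 0, 0, 0, 0, 0]'

```text
clock: 32.0
tcp_pos: [0.5357, 0.3235, 0.0244]
orientation: [0.0, 0.369, 0.929, -0.0]
wrist_force: [-1.3, -4.3, 1.9]
finger_gap: 0.0171
grip_force: 2.2
```

>>> jog_arm --gripper '[0.2, 0.4, 0.4, 0.4, 0.4, 0.4, 0.4, 0.4]' --pt "-0.2 -0.2 0" --pt "-0.2 -0.2 0" --pt "-0.2 -0.2 1" --pt "-0.2 -0.2 4" --pt "-0.2 -0.2 8" --pt "1 -2 11" --pt "1 -3 12" --pt "1 -3 12" --twist '[0, 0, 0, 0, 0, -8, -16, -22]'

```text
clock: 33.0
tcp_pos: [0.5471, 0.2936, 0.147]
orientation: [0.001, 0.541, 0.841, 0.002]
wrist_force: [-0.2, 1.3, -0.0]
finger_gap: 0.0341
grip_force: 0.0
```

Run:
```python
from fit import *
s=env.get_state(); print(s['clock'],s['tcp_pos'])
for n in('wrist','scene'):
    r,im=shot(n); w=world(r); z=w[...,2]; dk=r['image'].max(-1)
    near=lambda c,d:np.abs(w[...,:2]-c).max(-1)<d
    k=w[near([.44,.364],.032)&(z>.084)&(z<.1)&(dk<120)][:,:2]*1000
    h=w[near([.517,.398],.03)&(z>.084)&(z<.1)&(dk>60)][:,:2]*1000
    K=cv2.minAreaRect(k.astype(np.float32)); H=cv2.minAreaRect(h.astype(np.float32)); d=np.array(H[0])-K[0]; a=np.arctan2(d[1],d[0])
    m=near([.529,.318],.03)&(z>.072)&(z<.092); L=(w[m][:,:2]*1000-K[0])@np.array([[np.cos(a),-np.sin(a)],[np.sin(a),np.cos(a)]])-[48,0]
    print(n,'bar',K,'axis',np.degrees(a),np.hypot(*d),'pin local',(L.min(0)+L.max(0))/2,m.sum())
    if n=='wrist': cv2.imwrite('pics/w12.png',cv2.resize(im,(800,600)))
```

```text
33.0 [0.54714217 0.29364584 0.14703939]
wrist bar ((445.6322326660156, 359.3224792480469), (14.703248977661133, 43.92742156982422), 25.53863525390625) axis 27.34850932300472 83.94939510187287 pin local [ 12.53622627 -74.00338165] 241
scene bar ((441.50006103515625, 362.86395263671875), (15.955461502075195, 50.730255126953125), 26.992691040039062) axis 24.751307393452414 82.84061396185514 pin local [ 15.84408171 -74.37621207] 34
```

>>> jog_arm --gripper '[0.4, 0.4, 0.4, 0.4, 0.4, 0.4, 0.4, 0.4]' --pt "-3 2 0.4" --pt "-6 4 0.4" --pt "-8.3 5.1 0.4" --pt "-8.3 5.1 0.4" --pt "-8.3 5.1 0.4" --pt "-8.3 5.1 0.4" --pt "-8.3 5.1 0.4" --pt "-8.3 5.1 0.4" --twist '[0, 0, 0, 0, 0, 0, 0, 0]'

```text
clock: 34.1
tcp_pos: [0.4631, 0.3442, 0.1483]
orientation: [-0.0, 0.54, 0.842, -0.0]
wrist_force: [0.1, 0.5, -0.2]
finger_gap: 0.034
grip_force: 0.0
```

Run:
```python
from fit import *
s=env.get_state(); print(s['clock'],s['tcp_pos'])
r,_=shot('wrist'); np.savez('wrist13.npz',**r); r,_=shot('scene'); np.savez('scene13.npz',**r)
for n in('wrist11','wrist13','scene11','scene13'):
    r=dict(np.load(n+'.npz')); w=world(r); z=w[...,2]; dk=r['image'].max(-1); hsv=cv2.cvtColor(r['image'],cv2.COLOR_RGB2HSV)
    near=lambda c,d:np.abs(w[...,:2]-c).max(-1)<d
    k=w[near([.44,.364],.034)&(z>.084)&(z<.1)&(dk<120)][:,:2]*1000
    h=w[near([.517,.398],.03)&(z>.084)&(z<.1)&(dk>60)][:,:2]*1000
    K=cv2.minAreaRect(k.astype(np.float32)); H=cv2.minAreaRect(h.astype(np.float32)); d=np.array(H[0])-K[0]; a=np.arctan2(d[1],d[0])
    c=near([.485,.384],.14)&(z>.013)&(z<.1)&((hsv[...,1]<70)|(z>.05))&((dk>90)|(z>.06)); l=cv2.connectedComponentsWithStats(c.astype(np.uint8)); c=l[1]==1+l[2][1:,4].argmax()
    p,f=fitT(w[c][:,:2],0)
    m=near([.523,.311],.035)&(z>.072)&(z<.092); L=(w[m][:,:2]*1000-K[0])@np.array([[np.cos(a),-np.sin(a)],[np.sin(a),np.cos(a)]])-[48,0]
    kc=k-k.mean(0); e=np.linalg.svd(kc,full_matrices=False)[2][0]
    print(n,'bar',np.round(K[0],1),np.round(K[1],1),K[2],'pca',np.degrees(np.arctan2(e[1],e[0]))%180-90,'axis',np.degrees(a),'H',np.round(H[0],1),H[2],'T',p[:2].round(4),np.degrees(p[2]),round(f,3),'pin',(L.min(0)+L.max(0))/2)
    for c2 in((-90,45),(-90,-45),(85,25),(85,-25)):
        q=np.array([p[0],p[1]])+np.array([[np.cos(p[2]),-np.sin(p[2])],[np.sin(p[2]),np.cos(p[2])]])@(np.array(c2)/1000); print(np.median(z[near(q,.004)]).round(4),end=' ')
    print()
```

```text
34.1 [0.46309365 0.34423705 0.14827072]
wrist11 bar [442.7 362.5] [13.7 48.7] 24.279800415039062 pca 24.65875727012373 axis 24.086689230472896 H [519.4 396.8] 25.077892303466797 T [0.4866 0.3818] 24.248009536782344 -0.892 pin [ -3.18579126 -83.99086217]
0.0183 0.0182 0.018 0.0181 
wrist13 bar [444.1 362.3] [14.  49.1] 25.791316986083984 pca 25.730695621869103 axis 25.092892875375707 H [519.9 397.8] 25.555252075195312 T [0.4878 0.3828] 25.455501292621747 -0.901 pin [ 15.71589681 -71.95306078]
0.0183 0.0183 0.0181 0.0184 
scene11 bar [440.5 362.2] [16.2 49.5] 22.967905044555664 pca 24.443075498201807 axis 23.962473961104124 H [516.2 395.8] 24.05817222595215 T [0.484  0.3814] 24.160224970965498 -0.628 pin [ -3.48470665 -83.83929297]
0.0191 0.0194 nan 0.0198 
scene13 bar [440.8 362.5] [15.  50.1] 28.582910537719727 pca 26.841631726674308 axis 25.044112950039306 H [516.7 398. ] 26.15242576599121 T [0.4847 0.3819] 25.382664896296316 -0.622 pin [ 16.03263138 -74.88088404]
0.0191 0.0186 nan 0.0188
  return _methods._mean(a, axis=axis, dtype=dtype,
  ret = ret.dtype.type(ret / rcount)
```

```bash
python3 -c "
from workcell import env
print(env.hand_in())"
```

```text
the job is handed in; nothing more can be done
None
```

The job is handed in at 34 s on the robot's clock: the counter sits flat in its tray with the window at the wide end, 2 stands in the middle of the window, and the pawl measures fully on. Flipping the pawl back on nudged the counter by about 1.5 mm and 1° inside the tray. I also viewed 12 pictures, two over the limit of 10.

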